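Press a logger's sprung battery door shut and lock it with a screwdriver

TASK

Fresh cells are in the grey field logger, but their springs still hold its battery door ajar. Take the flat-blade screwdriver (orange handle) from the wooden stand, seat its blade in the slot of the door's lock screw, press the door fully down with it and, still pressing, turn the screw clockwise as far as it goes, so that the door stays down and locked when you let up. Press firmly but do not force it (never more than about 18 N), then put the screwdriver back upright in the free bore of the stand and let go; leave everything else on the bench as it is.

Things in the scene. Friction and masses are not known exactly. Their poses are not given: they have to be found in the camera images.
- logger: Grey instrument case fixed on the bench, 96 (x) x 150 (y) x 46 (z) mm; origin at the centre of its underside, z up. A battery door lies along its top: x -34 to 34, y -67 to 41 mm, hinged at y = 40, within 4 mm of the case top (z = 46 mm) when locked; the lock screw sits in it on the centre line at y = -48 mm. Two black cable glands stick out of the +y end to y = 90 mm.
- battery_door (a joint): Door hinge, rad: 0.051 = ajar as found (screw 4.5 mm above level), 0 = level with the case. The cells' springs push it open: at the screw it takes about 5 N to start it moving, 7.5 N at 0, 11 N at -0.07. The keeper inside is set differently on each logger: pressed down, the door lands on it rigidly between -0.01 and -0.07 (to be felt), and when locked it rests 0.03 rad above that landing.
- lock_screw (a joint): Turn of the lock screw, rad, clockwise from above: 0 = open, about 1.4 = locked (stop at 1.46). It carries a cross pin under the door. Unless the door is within 0.8 mm (at the screw) of its landing on the keeper, the pin is blocked and turns less than 0.15; at the landing it passes under the keeper (0.03 N m) and from 1.3 on springs up 1.8 mm into a notch when the push is let up, holding the door.
- screw_slot (a point): Centre of the slot's floor in the lock screw's head (steel, round, 20 mm across, 5 mm proud of the door); x along the slot, z up out of the head. Slot 2.6 mm wide, 13.2 mm long with closed ends, 4 mm deep: the head's top is 4 mm above this point. The point is 51.5 mm above the bench as found, 43 to 49 when locked. The slot lies across the logger (its x) as found, nearly along its y when locked.
- flat_driver: Stubby flat-blade screwdriver, orange six-sided handle, 90 g, 110 mm long, upright in either bore of the stand. Origin at the centre of the blade's end, z along the shank to the handle, x across the blade. Blade 10 x 1.6 mm for 8 mm, widening to a 7 mm shank; handle z = 40 to 106 mm, 26 mm across flats, one pair facing +y/-y, the others 60 degrees round. The handle's underside rests on the stand.
- blade_tip (a point): Centre of the flat screwdriver's blade end; axes as flat_driver.
- cross_driver: Cross-point screwdriver, blue six-sided handle, same size and axes, standing in the other bore. Not for this screw; leave it.
- driver_stand: Wooden block fixed on the bench, 56 (x) x 130 (y) x 43 (z) mm, origin at the centre of its underside, with two upright through bores of 15 mm diameter, 70 mm apart.
- bore_left (a point): Centre of the mouth of the bore at the stand's +y half, 43 mm above the bench. A screwdriver standing in a bore has its tip 40 mm below the mouth, 3 mm above the bench.
- bore_right (a point): Centre of the mouth of the bore at the stand's -y half, likewise.
- spent_cell_1: Bystander: a spent C cell standing on end (black with a copper band, 26 mm across, 50 high). Leave it.
- spent_cell_2: Bystander: the second spent C cell, standing likewise. Leave it.
- screw_dish: Bystander: a small round dish, 54 mm across, 31 high. Leave it.
- usb_tester_2: Bystander: a small white plug-in meter, 70x30x12. Leave it.
- phone_shell: Bystander: a black phone, 146x70x8. Leave it.
- marker: Bystander: a black and red marker, 118 mm long. Leave it.
- tweezers_1: Bystander: steel tweezers, 113 mm long. Leave it.

How it is judged (in metres and radians):
On the way, in this order (a step that is already met when the one before it is completed fails the run):
1. the blade of the flat screwdriver is seated in the slot of the lock screw while it is still open (distance between blade_tip and screw_slot below 0.003 m and angle between the z axis of flat_driver and the z axis of screw_slot, either way round below 0.2 rad and value of joint lock_screw below 0.3 rad), for 0.1 s.
2. with the blade still in the slot, the lock screw has been turned clockwise to its locked position (distance between blade_tip and screw_slot below 0.003 m and angle between the z axis of flat_driver and the z axis of screw_slot, either way round below 0.2 rad and value of joint lock_screw above 1.2 rad), for 0.1 s.
At the end, for the whole second after the job is handed in: the lock screw stands at 1.25 rad or more, the battery door is held down (joint below 0.024 rad), and both screwdrivers stand upright at rest in bores of the stand: tip within 6 mm of a bore's axis and less than 8 mm above the bench, tilt below 0.1 rad (value of joint lock_screw above 1.25 rad and value of joint battery_door below 0.024 rad and (horizontal distance between blade_tip and bore_left below 0.006 m or horizontal distance between blade_tip and bore_right below 0.006 m) and height (world z) of each of blade_tip, cross_driver below 0.008 m and angle between each of flat_driver, cross_driver's own z axis and vertical below 0.1 rad and linear speed of each of flat_driver, cross_driver below 0.02 m/s and (horizontal distance between cross_driver and bore_left below 0.006 m or horizontal distance between cross_driver and bore_right below 0.006 m)); the robot touches nothing.
It fails at once if the flat screwdriver bears on the logger, its door or its screw with more than 24 N in all, push and turning together (contact force between flat_driver and logger above 24 N).
It fails at once if the robot itself bears on the logger with more than 15 N (contact force between the arm and logger above 15 N).
It fails at once if the cross-point screwdriver is taken up or shifted by more than 15 mm (distance of cross_driver from where it was at the start of the episode above 0.015 m).
It fails at once if one of the loose things round the work is shifted by more than 20 mm (distance of any of spent_cell_1, spent_cell_2, screw_dish, usb_tester_2, phone_shell, marker, tweezers_1 from where it was at the start of the episode above 0.02 m).
It also fails if it takes over 72 s, if anything falls off the work surface, if the arm or the gripper's body presses on something with over 40 N, if the wrist force passes 120 N, or if a joint passes its speed limit or range.

ROBOT

A 6-joint arm with a two-finger parallel gripper is mounted at the origin on a cart in front of the work surface, level with it; the furniture and walls round the work are solid. World frame = base frame: x ahead of the robot, y to its left, z up, the work surface at z = 0. Lengths are in mm, angles in rad, forces in N, time in s.
With the tool pointing down it reaches from about 350 to 975 mm from the base axis. Payload 7.1 kg.
Tool frame: the origin (TCP) lies at the very end of the fingers, on their centre line; the grasp point (between the pads) lies 19 mm behind it; z points along the fingers, y is the line along which they close (so a half turn about z gives the same grasp; the last joint's range is limited). The gripper opens to 88 mm and grips with 3 to 60 N. Pads are 20 mm wide; open, the fingers measure 115 mm over their backs; the gripper's body (75 mm by 178 mm) begins 61 mm behind the grasp point.
Start: joints at [-1.227, 0.423, 1.63, -0, 1.089, -0.019], TCP at [221.825, -584.293, 222.675] pointing down, gripper open.
Joint ranges: [-3, 3], [-0.9, 2.11], [0.09, 2.58], [-1.31, 4.45], [0.11, 2.69], [-2.54, 2.54]. Speed limits (rad/s): [2.39, 2.39, 3.01, 3.14, 3.14, 3.14].

INTERFACE

Orientations are given as a rotation vector (axis times angle).
In Python, from workcell import sensors, imaging, close_job gives the robot as it stands. The module is installed in compiled form; this text tells all that it offers.
- The arm moves only by the tool servo_tool, never from a script. Its argument "steps" is a list of rows, each a list of 3 entries, a list of its own where there are three numbers: the shift along the world's x, y, z in m, then the turn, a rotation vector about the world's x, y, z in degrees, then the opening, from -1 (shut) to 1 (fully open). A call has exactly 8 rows; each row shifts and turns the commanded pose from where the row before left it; what a row does not reach is not made up. A row lasts 1/12 s, in which the tool goes at most 41.7 mm and 7.16 degrees, less where a joint would pass 70% of its speed; a pose out of reach is approached as far as the arm can. A call is refused whole if a number of a shift passes 0.0417 or a number of a turn 7.16, either way. A call with a gripper value outside its range is refused whole. The fingers move at their own pace and stop on an object; the grip force is fixed at half the most. Time passes only in rows, so rows that do not move let the fingers close, or fill a call up. It gives the time, the measured TCP pose, the force, the opening and the grip force at its end, in the units of the state.
- sensors.get_obs(): the state, without advancing time (a new reading comes with each control period).
- imaging.get_image(name): name is "side" or "top" or "wrist"; returns a dict with "color" (420x560x3 uint8, blue, green, red), "range_z" (420x560 float32, mm along the optical axis (not along the pixel's ray), 0 where there is no reading), "vertical_fov" (degrees; the focal length in pixels is half the picture's height over the tangent of half this angle, whatever the lens; pixels are square), "cx", "cy" (the principal point, pixels), "rvec" (rotation vector, rad) and "tvec" (3), from world to camera coordinates, as OpenCV has them; the wrist camera has in their place "tool_from_camera" (4x4, takes a point from camera to tool coordinates, whose origin is the TCP and whose axes are the flange's). Camera axes: x right, y down, z forward; pixel columns grow to the right and rows downward; lengths in mm; the calibration is good to about 2 mm. The wrist camera is an equidistant fisheye: a pixel r from the principal point sees the ray r / f radians off the axis. A picture is of the moment at which its call begins: read the wrist's pose just before it.
- close_job(): hands the job in; it is judged then, once.
The state is a dict: "t": time; "qpos": joint angles; "qvel": joint speeds; "joint_torque": joint torques, N m; "ee_pos": TCP position; "orientation": TCP orientation; "ft_force": force on the tool from outside, world axes, zero at the start; "moment": the same for the moment, N m; "width": finger opening in mm; "grasp_force": force on a finger pad.
Only numpy, scipy, OpenCV 4.12 (cv2) and the standard library are available. Lean on these libraries where they do the work, as an engineer would, in place of code of your own. Each camera call takes 0.05 s, during which the arm holds its last target. There are 200 camera calls.

## Working session

There is one attempt and no reset: what is moved stays moved. The work goes in short steps, Python scripts to look and compute and a tool call to move; the robot and the scene stay as the last step left them, time stands still between calls to the robot, and variables do not carry over. Pictures are saved under pics/ and viewed, at most 10 in all, crops included, and the job is handed in when it is done.

Besides the shell and the picture viewer there is one more tool, called after "Call:" as name(argument=value, ...), one argument or row to a line, values as JSON. servo_tool: Moves the arm, as the interface text tells. Its arguments: {"type":"object","properties":{"steps":{"type":"array"}},"required":["steps"]}

```bash
mkdir -p pics; cat > h.py <<'E'
import numpy as np, cv2
from scipy.spatial.transform import Rotation as R
from workcell import sensors, imaging
def grab(n,save=None):
    o=sensors.get_obs(); d=imaging.get_image(n); d['obs']=o
    if save: cv2.imwrite('pics/'+save,d['color'])
    return d
def foc(d): return 210/np.tan(np.radians(d['vertical_fov']/2))
def world(d,u,v,z=None,rng=None):
    """pixels->world; z: intersect plane z, else range"""
    u=np.asarray(u,float);v=np.asarray(v,float);f=foc(d)
    x=(u-d['cx'])/f;y=(v-d['cy'])/f
    if 'rvec' in d:
        r=np.stack([x,y,np.ones_like(x)],-1)
        Rm=R.from_rotvec(np.ravel(d['rvec'])).as_matrix();t=np.ravel(d['tvec'])
        Rw=Rm.T;c=-Rm.T@t
    else:
        th=np.hypot(x,y);s=np.where(th>0,np.tan(th)/np.maximum(th,1e-9),1)
        r=np.stack([x*s,y*s,np.ones_like(x)],-1)
        T=np.array(d['tool_from_camera']);o=d['obs']
        Rt=R.from_rotvec(o['orientation']).as_matrix()
        Rw=Rt@T[:3,:3];c=Rt@T[:3,3]+np.array(o['ee_pos'])
    w=r@Rw.T
    if z is not None: k=(z-c[2])/w[...,2]
    else: k=rng if rng is not None else d['range_z'][np.round(v).astype(int),np.round(u).astype(int)]
    return c+w*np.asarray(k)[...,None]
E
python3 - <<'E'
from h import *
d=grab('top','top.png');s=grab('side','side.png')
print(d['obs']); print(foc(d),d['rvec'],d['tvec'])
E
```

```text
{'t': 0.0, 'qpos': array([-1.22696215e+00,  4.23810581e-01,  1.63069714e+00,  1.24300886e-05,
        1.08858011e+00, -1.90261741e-02]), 'qvel': array([-0.00019789,  0.00112278,  0.00172914, -0.00248611, -0.00087245,
        0.00144902]), 'joint_torque': array([ 2.43309951e-03, -5.44620466e+01, -2.73661602e+01,  6.46405388e-02,
        2.29343941e-02, -1.35127029e-04]), 'ee_pos': array([ 221.66844279, -583.77625843,  221.91778004]), 'orientation': array([-3.08857715e+00, -5.66582374e-01,  3.62515470e-04]), 'ft_force': array([ 0.19395332, -0.17360813, -0.77658277]), 'moment': array([ 0.01235967, -0.04106929,  0.03498828]), 'grasp_force': 0.0, 'width': 87.78887521250381}
386.43930942296146 [ 2.1744765  -2.15347523  0.16367224] [   5.07180667  563.7375992  1001.58956136]
```

View pics/top.png

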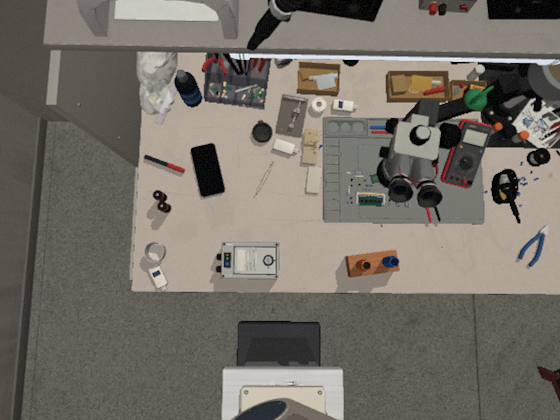

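View pics/side.png

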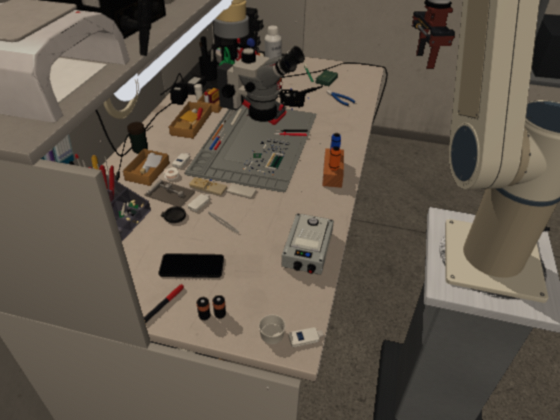

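Top view: the stand is at about (373,263), with the orange handle at (365,265) and the blue one at (391,261). The logger is at (250,260), with its screw at (268,260). The side view agrees.

```bash
python3 - <<'E'
from h import *
d=grab('top')
hsv=cv2.cvtColor(d['color'],cv2.COLOR_BGR2HSV)
for (u,v,z) in [(365,265,109),(391,261,109),(268,260,55),(229,244,46),(278,242,46),(280,277,46),(222,277,46),(345,256,43),(398,250,43),(400,270,43),(348,275,43)]:
    print((u,v),world(d,u,v,z=z).round(1),world(d,u,v).round(1))
c=d['color'][225:295,200:420]; cv2.imwrite('pics/topc.png',cv2.resize(c,None,fx=3.6,fy=3.6,interpolation=cv2.INTER_CUBIC))
E
```

```text
(365, 265) [ 425.1 -198.5  109. ] [ 425.2 -197.9  111.5]
(391, 261) [ 435.5 -263.3  109. ] [ 435.5 -263.3  108.7]
(268, 260) [435.7  41.2  55. ] [435.7  41.2  52.5]
(229, 244) [476.6 144.2  46. ] [476.6 144.1  46.4]
(278, 242) [483.1  15.5  46. ] [4.855e+02 1.480e+01 1.000e-01]
(280, 277) [392.1   9.5  46. ] [390.4   8.5   0. ]
(222, 277) [391.  160.1  46. ] [391.  160.1  46.3]
(345, 256) [ 448.  -161.7   43. ] [ 448.8 -170.1   -1.2]
(398, 250) [ 465.  -303.1   43. ] [ 466.7 -318.3   -3.2]
(400, 270) [ 412.6 -306.8   43. ] [ 4.119e+02 -3.211e+02 -2.000e-01]
(348, 275) [ 398.5 -169.    43. ] [ 397.4 -176.5    4.7]
```

View pics/topc.png

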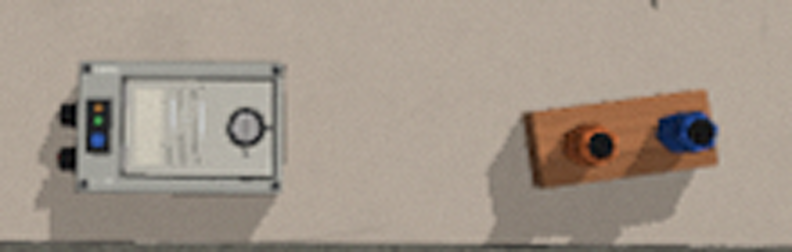

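The top view puts the orange driver at about (425,-198), the screw at about (436,41), and the stand at about +9° yaw. Next I'll move over the stand, turning the tool so the fingers close on a clear pair of flats.

Call:
servo_tool(
  steps=[
    [[0.018,0.034,0.003],[0,0,6],1],
    [[0.018,0.034,0.003],[0,0,6],1],
    [[0.018,0.034,0.003],[0,0,6],1],
    [[0.018,0.034,0.003],[0,0,6],1],
    [[0.018,0.034,0.003],[0,0,6],1],
    [[0.018,0.034,0.003],[0,0,6],1],
    [[0.018,0.034,0.003],[0,0,6],1],
    [[0.018,0.034,0.003],[0,0,6],1],
  ],
)

```text
t: 0.82
ee_pos: [366.1, -310.5, 246.7]
orientation: [-2.588, -1.781, 0.0]
ft_force: [0.7, -0.4, 0.3]
width: 87.9
grasp_force: 0.0
```

Call:
servo_tool(
  steps=[
    [[0.018,0.034,0],[0,0,0],1],
    [[0.018,0.034,0],[0,0,0],1],
    [[0.012,0.03,0],[0,0,0],1],
    [[0,0,0],[0,0,0],1],
    [[0,0,0],[0,0,0],1],
    [[0,0,0],[0,0,0],1],
    [[0,0,0],[0,0,0],1],
    [[0,0,0],[0,0,0],1],
  ],
)

```text
t: 1.48
ee_pos: [413.4, -215.4, 246.6]
orientation: [-2.594, -1.772, 0.0]
ft_force: [0.1, 0.6, 0.2]
width: 87.7
grasp_force: 0.0
```

```bash
python3 - <<'E'
from h import *
d=grab('wrist','w1.png');o=d['obs']
print(o['t'],o['ee_pos'],o['qpos'],R.from_rotvec(o['orientation']).as_matrix().round(4),d['tool_from_camera'],foc(d),d['cx'],d['cy'])
E
```

```text
1.4833 [ 413.40401482 -215.37057391  246.60067155] [-5.05715734e-01  1.55498345e-01  1.94651319e+00 -1.69903366e-04
  1.03969547e+00 -1.33511516e-01] [[ 3.636e-01  9.316e-01 -2.000e-04]
 [ 9.316e-01 -3.636e-01 -1.000e-04]
 [-1.000e-04 -1.000e-04 -1.000e+00]] [[ 1.28020067e-04 -9.68709349e-01 -2.48197868e-01  6.79440235e+01]
 [ 9.99999934e-01  2.08767082e-04 -2.99013712e-04  5.29321610e-01]
 [ 3.41472923e-04 -2.48197813e-01  9.68709311e-01 -1.61811854e+02]
 [ 0.00000000e+00  0.00000000e+00  0.00000000e+00  1.00000000e+00]] 325.19226210127806 276.36410042839594 204.6160063366783
```

View pics/w1.png

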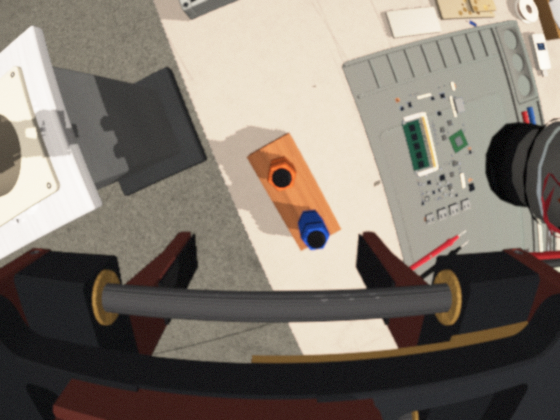

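The wrist view shows the orange handle's black cap at (282,177), the blue one's at (316,239), and the stand running from (268,145) to (320,245). I'll fit them from the range data.

```bash
python3 - <<'E'
from h import *
d=grab('wrist')
V,U=np.mgrid[110:262,230:360]; P=world(d,U,V).reshape(-1,3); C=d['color'][110:262,230:360].reshape(-1,3)
def rep(n,m):
    q=P[m]; (c,sz,a)=cv2.minAreaRect(q[:,:2].astype(np.float32)); print(n,m.sum(),q.mean(0).round(1),np.round(c,1),np.round(sz,1),round(a,1),'z',np.percentile(q[:,2],[5,50,95]).round(1))
z=P[:,2]
rep('stand',(z>39)&(z<46))
hi=z>95
xy0=world(d,282,177,z=112)[:2];xy1=world(d,316,239,z=112)[:2];print(xy0,xy1)
for n,xy in(('o',xy0),('b',xy1)):
    near=np.hypot(*(P[:,:2]-xy).T)<25
    rep(n+'top',near&(z>108)); rep(n+'hi',near&(z>98))
# colour of hex: orange ring at handle shoulder
c=d['color'][140:215,240:340]; c=cv2.resize(c,None,fx=7,fy=7,interpolation=cv2.INTER_CUBIC);cv2.imwrite('pics/w1c.png',c)
E
```

```text
stand 3684 [ 429.8 -228.3   42.8] [ 429.7 -236. ] [ 56.7 130.6] 8.2 z [41.5 42.7 44. ]
[ 425.28353253 -200.3308936 ] [ 434.31070827 -269.28271327]
otop 480 [ 424.8 -200.3  111.3] [ 424.9 -200.8] [22.7 24.8] 25.5 z [108.3 111.8 113.6]
ohi 650 [ 425.2 -199.2  109.4] [ 424.9 -200.4] [26.  28.9] 22.0 z [101.5 110.5 113.5]
btop 403 [ 434.2 -269.1  111.2] [ 434.2 -270. ] [21.9 25.3] 14.8 z [108.3 111.8 113.7]
bhi 575 [ 434.4 -267.2  109. ] [ 434.3 -268.9] [27.7 24.9] 38.5 z [100.8 109.6 113.5]
```

View pics/w1c.png

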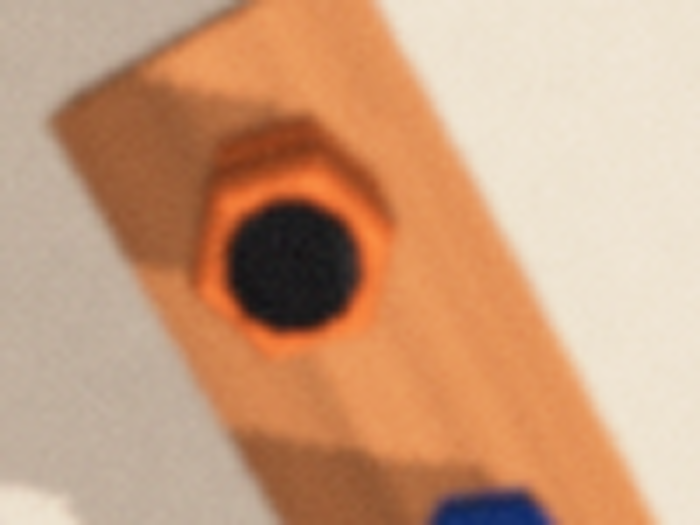

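Orange cap is at (290,265) in the crop. Its flats already face the finger line, and it stands in bore_left at about (424.8,-200.6). I'll descend and grip.

Call:
servo_tool(
  steps=[
    [[0.0114,0.0148,-0.02],[0,0,-0.5],1],
    [[0,0,-0.03],[0,0,0],1],
    [[0,0,-0.03],[0,0,0],1],
    [[0,0,-0.03],[0,0,0],1],
    [[0,0,-0.03],[0,0,0],1],
    [[0,0,-0.03],[0,0,0],1],
    [[0,0,-0.014],[0,0,0],1],
    [[0,0,0],[0,0,0],1],
  ],
)

```text
t: 2.25
ee_pos: [423.0, -199.1, 59.8]
orientation: [-2.597, -1.759, 0.005]
ft_force: [-0.5, 0.0, 0.1]
width: 87.8
grasp_force: 0.0
```

Call:
servo_tool(
  steps=[
    [[0,0,0],[0,0,0],0],
    [[0,0,0],[0,0,0],-1],
    [[0,0,0],[0,0,0],-1],
    [[0,0,0],[0,0,0],-1],
    [[0,0,0],[0,0,0],-1],
    [[0,0,0],[0,0,0],-1],
    [[0,0,0],[0,0,0],-1],
    [[0,0,0],[0,0,0],-1],
  ],
)

```text
t: 2.92
ee_pos: [425.4, -199.5, 62.9]
orientation: [2.6, 1.763, 0.0]
ft_force: [-0.6, -0.2, 0.0]
width: 37.8
grasp_force: 0.0
```

Call:
servo_tool(
  steps=[
    [[0,0,0],[0,0,0],-1],
    [[0,0,0],[0,0,0],-1],
    [[0,0,0],[0,0,0],-1],
    [[0,0,0],[0,0,0],-1],
    [[0,0,0],[0,0,0],-1],
    [[0,0,0],[0,0,0],-1],
    [[0,0,0],[0,0,0],-1],
    [[0,0,0],[0,0,0],-1],
  ],
)

```text
t: 3.58
ee_pos: [425.2, -199.5, 62.7]
orientation: [-2.6, -1.763, -0.0]
ft_force: [-0.1, 0.1, 2.5]
width: 27.7
grasp_force: 30.0
```

Width 27.7 against 26 across flats suggests the flats are a few degrees off. I'll fit the hexagon's yaw in the earlier picture.

```bash
python3 - <<'E'
from h import *
d=grab('wrist','w2.png'); img=cv2.imread('pics/w1.png')
d['obs']=dict(ee_pos=np.array([413.404,-215.371,246.6]),orientation=np.array([-2.594,-1.772,0.0]))
B,G,Rr=[img[...,i].astype(int) for i in range(3)]
s=img[140:215,240:340]; s=cv2.resize(s,None,fx=4,fy=4,interpolation=cv2.INTER_CUBIC)
hsv=cv2.cvtColor(s,cv2.COLOR_BGR2HSV)
m=((hsv[...,1]>185)&(hsv[...,2]>120)&(hsv[...,0]<14))
yy,xx=np.mgrid[:s.shape[0],:s.shape[1]]
near=np.hypot(xx-168,yy-150)<75
m|=(np.hypot(xx-168,yy-152)<38); m&=near
n,l=cv2.connectedComponents(m.astype(np.uint8));m=l==l[152,168]
cs,_=cv2.findContours(m.astype(np.uint8),cv2.RETR_EXTERNAL,cv2.CHAIN_APPROX_NONE)
c=max(cs,key=len)[:,0]; W=world(d,c[:,0]/4+240-.375,c[:,1]/4+140-.375,z=109)
ctr=np.array([424.9,-200.4]); W=W[:,:2]
cam=np.array([438,-152]);dirv=(ctr-cam)/np.linalg.norm(ctr-cam)
from scipy.optimize import least_squares
sel=((W-ctr)@dirv)>-4
def res(p):
    q=W[sel]-p[:2]; a=np.arctan2(q[:,1],q[:,0]); k=((a-p[2]-np.pi/2+np.pi/6)%(np.pi/3))-np.pi/6
    return np.hypot(*q.T)*np.cos(k)-p[3]
for t0 in range(-25,35,10):
    r=least_squares(res,[*ctr,np.radians(t0),13],loss='soft_l1');print(sel.sum(),r.x[:2].round(1),np.degrees(r.x[2]).round(1),r.x[3].round(2),r.cost.round(2))
vis=s.copy();cv2.drawContours(vis,[c.reshape(-1,1,2)],-1,(0,255,0),1)
w=d['color'][150:420,60:500]
w=cv2.resize(w,(652,400)); cv2.imwrite('pics/cmp.png',np.vstack([np.pad(vis[:190],((0,0),(0,252),(0,0))),w]))
E
```

```text
188 [ 424.8 -199.3] -3.9 12.08 5.26
188 [ 424.8 -199.3] -3.9 12.08 5.26
188 [ 424.8 -199.3] -3.9 12.08 5.26
188 [ 424.8 -199.3] -3.9 12.08 5.26
188 [ 424.8 -199.3] -3.9 12.08 5.26
188 [ 424.8 -199.3] -3.9 12.08 5.26
```

View pics/cmp.png

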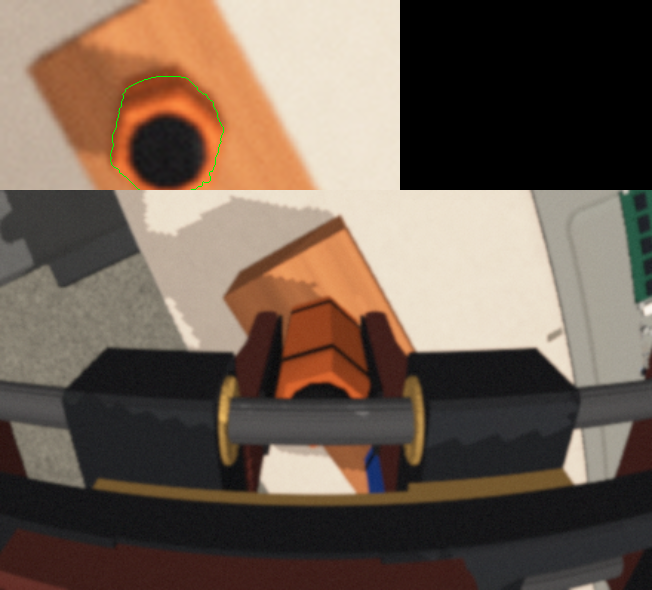

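The handle edge sits off-centre at (333,345), so the driver is about 7° clockwise of the fingers. I'll regrip, turned by that much.

Call:
servo_tool(
  steps=[
    [[0,0,0],[0,0,0],-0.1],
    [[0,0,0],[0,0,0],-0.1],
    [[0,0,0],[0,0,-3.7],-0.1],
    [[0,0,0],[0,0,-3.7],-0.1],
    [[0,0,0],[0,0,0],-0.1],
    [[0,0,0],[0,0,0],-1],
    [[0,0,0],[0,0,0],-1],
    [[0,0,0],[0,0,0],-1],
  ],
)

```text
t: 4.3
ee_pos: [425.2, -199.5, 62.6]
orientation: [-2.707, -1.593, 0.0]
ft_force: [-0.3, 0.0, -0.8]
width: 26.6
grasp_force: 30.0
```

Call:
servo_tool(
  steps=[
    [[0,0,0],[0,0,0],-1],
    [[0,0,0],[0,0,0],-1],
    [[0,0,0],[0,0,0],-1],
    [[0,0,0],[0,0,0],-1],
    [[0,0,0],[0,0,0],-1],
    [[0,0,0],[0,0,0],-1],
    [[0,0,0],[0,0,0],-1],
    [[0,0,0],[0,0,0],-1],
  ],
)

```text
t: 4.97
ee_pos: [425.2, -199.5, 62.7]
orientation: [-2.708, -1.592, 0.0]
ft_force: [0.8, 0.8, -0.7]
width: 26.7
grasp_force: 30.0
```

Call:
servo_tool(
  steps=[
    [[0,0,0.02],[0,0,0],-1],
    [[0,0,0.03],[0,0,0],-1],
    [[0,0,0.03],[0,0,0],-1],
    [[0,0,0.03],[0,0,0],-1],
    [[0,0,0.02],[0,0,0],-1],
    [[0,0.02,0.01],[0,0,0],-1],
    [[0,0.03,0],[0,0,0],-1],
    [[0,0.03,0],[0,0,0],-1],
  ],
)

```text
t: 5.63
ee_pos: [425.6, -119.2, 203.7]
orientation: [2.709, 1.588, 0.003]
ft_force: [0.1, 0.2, -1.0]
width: 26.6
grasp_force: 30.0
```

Call:
servo_tool(
  steps=[
    [[0,0.03,0],[0,0,0],-1],
    [[0,0.03,0],[0,0,0],-1],
    [[0,0.02,0],[0,0,0],-1],
    [[0,0.01,0],[0,0,0],-1],
    [[0,0,0],[0,0,0],-1],
    [[0,0,0],[0,0,0],-1],
    [[0,0,0],[0,0,0],-1],
    [[0,0,0],[0,0,0],-1],
  ],
)

```text
t: 6.3
ee_pos: [425.3, -30.4, 202.6]
orientation: [2.709, 1.59, -0.0]
ft_force: [0.9, -0.2, -0.9]
width: 26.7
grasp_force: 30.0
```

```bash
python3 - <<'E'
from h import *
d=grab('wrist','w3.png');o=d['obs']
print(o['t'],o['ee_pos'],o['orientation'],o['ft_force'],o['width'])
E
```

```text
6.3 [425.32439867 -30.44684289 202.63977967] [ 2.70931277e+00  1.59006427e+00 -1.58838329e-04] [ 0.86030966 -0.18789597 -0.91491596] 26.695056794857713
```

View pics/w3.png

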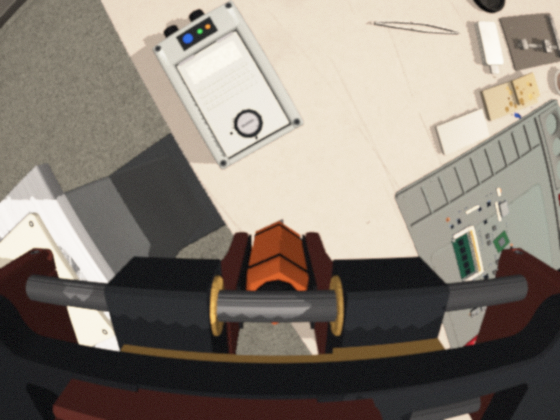

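Screw head is at (247,123), and the handle sits centred between the fingers. Measuring the logger's pose and the slot.

```bash
python3 - <<'E'
from h import *
d=grab('wrist')
V,U=np.mgrid[0:175,140:310]; P=world(d,U,V).reshape(-1,3); z=P[:,2]
m=(z>36)&(z<60)&(P[:,1]>-20)
q=P[m]
for lo,hi in((40,49),(36,60)):
    q=P[(z>lo)&(z<hi)&(P[:,1]>-20)]
    # drop glands: none at z>40?
    c,sz,a=cv2.minAreaRect(q[:,:2].astype(np.float32));print(np.round(c,1),np.round(sz,1),round(a,2))
hd=P[(z>52)&(np.hypot(P[:,0]-436,P[:,1]-41)<25)]
print('head pts',len(hd),hd.mean(0).round(1)); print(world(d,247,123,z=55.5),world(d,247,123))
s=d['color'][98:148,217:277]; s=cv2.resize(s,None,fx=10,fy=10,interpolation=cv2.INTER_CUBIC);cv2.imwrite('pics/scr.png',s)
E
```

```text
[435.3  89.7] [149.9  96.8] 89.93
[435.3  94. ] [158.4  96.8] 89.93
head pts 390 [435.4  40.2  54.6]
[434.71191383  42.43732383  55.5       ] [434.35950944  42.63744795  50.99451808]
```

View pics/scr.png

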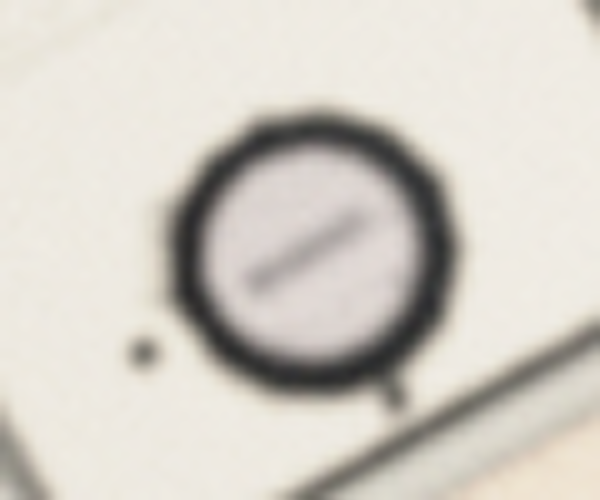

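Slot ends are at crop (250,285) and (365,212), with its centre at (307,250). Computing those, plus where the handle sits in the tool frame.

```bash
python3 - <<'E'
from h import *
d=grab('wrist');o=d['obs']
f=lambda x,y:world(d,217+(x+.5)/10-.5,98+(y+.5)/10-.5,z=55.5)
a,b=f(250,285),f(365,212);print('slot',a.round(1),b.round(1),((a+b)/2).round(1),np.degrees(np.arctan2(*(b-a)[1::-1])).round(1),'disc',f(312,250).round(1))
Rt=R.from_rotvec(o['orientation']).as_matrix();print('yaw',np.degrees(np.arctan2(Rt[1,0],Rt[0,0])),Rt[:,2])
V,U=np.mgrid[220:292,244:312];P=world(d,U,V).reshape(-1,3)
T=(P-o['ee_pos'])@Rt
C=d['color'][220:292,244:312].reshape(-1,3).astype(int)
org=(C[:,2]-C[:,0]>60)&(np.abs(T[:,1])<16)&(np.abs(T[:,0])<25)&(T[:,2]<5)&(T[:,2]>-60)
t=T[org];print(len(t),np.percentile(t,[1,50,99],axis=0).round(1))
for lo in range(-50,5,6):
    k=t[(t[:,2]>=lo)&(t[:,2]<lo+6)]
    if len(k)<30: continue
    out=[lo,len(k)]
    for s in(-1,1):
        g=k[(s*k[:,1]>2)&(s*k[:,1]<10)]
        if len(g)>10:
            p=np.polyfit(g[:,1],g[:,0],1); out+=p.round(2).tolist()
    print(out)
# black cap top
blk=(C.max(1)<60)&(np.abs(T[:,1])<12)&(T[:,2]<-45)&(T[:,2]>-56);print('cap',blk.sum(),np.percentile(T[blk],[1,50,99],axis=0).round(1) if blk.sum() else '')
E
```

```text
slot [428.8  42.6  55.5] [441.6  43.2  55.5] [435.2  42.9  55.5] 2.6 disc [435.5  42.6  55.5]
yaw 60.80388756919681 [-1.37573656e-04 -7.34211282e-05 -9.99999988e-01]
2738 [[  2.  -11.9 -47.2]
 [  9.    0.3 -31.9]
 [ 13.3  13.3   3.9]]
[-50, 565, 0.6, 10.42, -0.72, 11.61]
[-44, 602, 0.48, 11.9, -0.73, 13.94]
[-38, 200, 0.45, 12.53, -0.63, 14.08]
[-32, 264, 0.46, 12.46, -0.68, 14.34]
[-26, 262, 0.49, 12.53, -0.69, 14.4]
[-20, 231, 0.49, 12.58, -0.7, 14.48]
[-14, 219, 0.46, 12.41, -0.69, 14.46]
[-8, 195, 0.49, 12.59, -0.68, 14.46]
[-2, 173, 0.49, 12.69, -0.69, 14.55]
cap 280 [[  4.3  -6.5 -50.8]
 [  6.1   0.3 -49.2]
 [  7.9   7.1 -47.1]]
```

The handle sits about 1.5 mm off the tool axis and 3–4° clockwise in the grip. I'll compensate for that and approach to about 5 mm above the head.

Call:
servo_tool(
  steps=[
    [[0.0035,0.025,0],[0,0,1],-1],
    [[0.0035,0.025,0],[0,0,1],-1],
    [[0.0035,0.0244,-0.01],[0,0,1],-1],
    [[0,0,-0.02],[0,0,1],-1],
    [[0,0,-0.02],[0,0,0],-1],
    [[0,0,-0.02],[0,0,0],-1],
    [[0,0,-0.0126],[0,0,0],-1],
    [[0,0,0],[0,0,0],-1],
  ],
)

```text
t: 7.12
ee_pos: [434.1, 44.5, 117.9]
orientation: [-2.65, -1.684, 0.006]
ft_force: [-0.5, -0.2, -0.9]
width: 26.7
grasp_force: 30.0
```

Call:
servo_tool(
  steps=[
    [[0,0,0],[0,0,0],-1],
    [[0,0,0],[0,0,0],-1],
    [[0,0,0],[0,0,0],-1],
    [[0,0,0],[0,0,0],-1],
    [[0,0,-0.001],[0,0,0],-1],
    [[0,0,-0.001],[0,0,0],-1],
    [[0,0,0],[0,0,0],-1],
    [[0,0,0],[0,0,0],-1],
  ],
)

```text
t: 7.78
ee_pos: [435.7, 44.9, 118.1]
orientation: [-2.651, -1.685, -0.0]
ft_force: [0.7, -0.1, -0.8]
width: 26.6
grasp_force: 30.0
```

```bash
python3 - <<'E'
from h import *
o=sensors.get_obs(); print({k:np.round(o[k],3) for k in('t','ee_pos','orientation','ft_force','moment')})
d=grab('side'); s=d['color'][185:285,265:345]; cv2.imwrite('pics/side2.png',cv2.resize(s,None,fx=6,fy=6,interpolation=cv2.INTER_CUBIC))
E
```

```text
{'t': np.float64(7.783), 'ee_pos': array([435.672,  44.902, 118.135]), 'orientation': array([-2.651, -1.685, -0.   ]), 'ft_force': array([ 0.677, -0.145, -0.801]), 'moment': array([-0.043, -0.035, -0.038])}
```

View pics/side2.png

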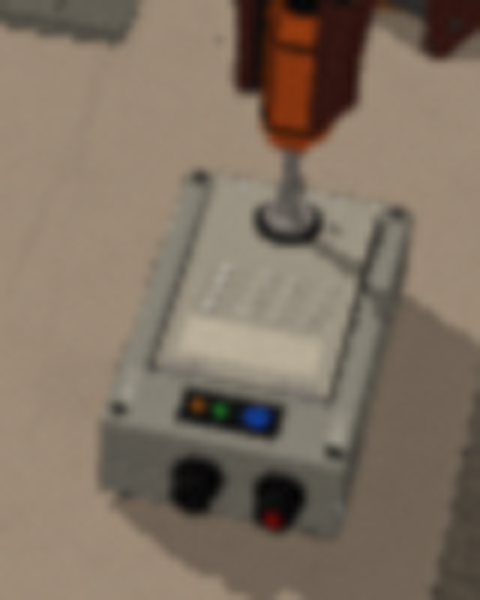

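Blade is over the head, at about (290,205) in the crop. Shifting y by -0.8 mm and feeling downwards.

Call:
servo_tool(
  steps=[
    [[0,-0.0008,0],[0,0,0],-1],
    [[0,0,-0.0005],[0,0,0],-1],
    [[0,0,-0.0005],[0,0,0],-1],
    [[0,0,-0.0005],[0,0,0],-1],
    [[0,0,-0.0005],[0,0,0],-1],
    [[0,0,-0.0005],[0,0,0],-1],
    [[0,0,-0.0005],[0,0,0],-1],
    [[0,0,0],[0,0,0],-1],
  ],
)

```text
t: 8.5
ee_pos: [435.7, 44.1, 115.0]
orientation: [-2.651, -1.685, 0.0]
ft_force: [-0.5, -0.2, -2.2]
width: 26.7
grasp_force: 30.0
```

Call:
servo_tool(
  steps=[
    [[0,0,-0.0003],[0,0,0],-1],
    [[0,0,0],[0,0,0],-1],
    [[0,0,-0.0003],[0,0,0],-1],
    [[0,0,0],[0,0,0],-1],
    [[0,0,0],[0,0,0],-1],
    [[0,0,0],[0,0,0],-1],
    [[0,0,0],[0,0,0],-1],
    [[0,0,0],[0,0,0],-1],
  ],
)

```text
t: 9.17
ee_pos: [435.7, 44.1, 114.5]
orientation: [-2.651, -1.685, -0.0]
ft_force: [0.3, 0.4, -1.2]
width: 26.9
grasp_force: 30.0
```

Call:
servo_tool(
  steps=[
    [[0,0,-0.0004],[0,0,0],-1],
    [[0,0,0],[0,0,0],-1],
    [[0,0,-0.0004],[0,0,0],-1],
    [[0,0,0],[0,0,0],-1],
    [[0,0,-0.0004],[0,0,0],-1],
    [[0,0,0],[0,0,0],-1],
    [[0,0,0],[0,0,0],-1],
    [[0,0,0],[0,0,0],-1],
  ],
)

```text
t: 9.83
ee_pos: [435.7, 44.1, 113.3]
orientation: [-2.651, -1.685, -0.0]
ft_force: [-0.3, 0.0, -2.0]
width: 26.5
grasp_force: 30.0
```

Call:
servo_tool(
  steps=[
    [[0,0,-0.0004],[0,0,0],-1],
    [[0,0,0],[0,0,0],-1],
    [[0,0,-0.0004],[0,0,0],-1],
    [[0,0,0],[0,0,0],-1],
    [[0,0,-0.0004],[0,0,0],-1],
    [[0,0,0],[0,0,0],-1],
    [[0,0,0],[0,0,0],-1],
    [[0,0,0],[0,0,0],-1],
  ],
)

```text
t: 10.5
ee_pos: [435.7, 44.1, 112.1]
orientation: [-2.651, -1.685, 0.0]
ft_force: [-0.1, -0.1, -0.6]
width: 26.5
grasp_force: 30.0
```

Call:
servo_tool(
  steps=[
    [[0,0,-0.0004],[0,0,0],-1],
    [[0,0,0],[0,0,0],-1],
    [[0,0,-0.0004],[0,0,0],-1],
    [[0,0,0],[0,0,0],-1],
    [[0,0,-0.0004],[0,0,0],-1],
    [[0,0,0],[0,0,0],-1],
    [[0,0,0],[0,0,0],-1],
    [[0,0,0],[0,0,0],-1],
  ],
)

```text
t: 11.17
ee_pos: [435.7, 44.1, 111.0]
orientation: [2.651, 1.685, 0.0]
ft_force: [-0.4, 0.1, 1.6]
width: 27.0
grasp_force: 30.0
```

Contact is starting exactly at the slot-floor height (TCP 111). Pressing in small steps, then a lateral check.

Call:
servo_tool(
  steps=[
    [[0,0,-0.0004],[0,0,0],-1],
    [[0,0,0],[0,0,0],-1],
    [[0,0,-0.0004],[0,0,0],-1],
    [[0,0,0],[0,0,0],-1],
    [[0,0,0],[0,0,0],-1],
    [[0,0,0],[0,0,0],-1],
    [[0,0,0],[0,0,0],-1],
    [[0,0,0],[0,0,0],-1],
  ],
)

```text
t: 11.83
ee_pos: [435.8, 44.1, 110.1]
orientation: [2.651, 1.685, 0.0]
ft_force: [-0.8, 0.2, 4.7]
width: 26.5
grasp_force: 30.0
```

Call:
servo_tool(
  steps=[
    [[0,0.0005,0],[0,0,0],-1],
    [[0,0.0005,0],[0,0,0],-1],
    [[0,0.0005,0],[0,0,0],-1],
    [[0,0,0],[0,0,0],-1],
    [[0,0,0],[0,0,0],-1],
    [[0,0,0],[0,0,0],-1],
    [[0,0,0],[0,0,0],-1],
    [[0,0,0],[0,0,0],-1],
  ],
)

```text
t: 12.5
ee_pos: [435.9, 45.4, 110.1]
orientation: [2.651, 1.685, 0.0]
ft_force: [0.1, -4.5, 4.8]
width: 26.1
grasp_force: 30.0
```

The slot resists sideways motion, so the blade is seated. Recentring and pressing the door down.

Call:
servo_tool(
  steps=[
    [[0,-0.0006,0],[0,0,0],-1],
    [[0,-0.0005,0],[0,0,0],-1],
    [[0,0,-0.0005],[0,0,0],-1],
    [[0,0,-0.0005],[0,0,0],-1],
    [[0,0,-0.0005],[0,0,0],-1],
    [[0,0,-0.0005],[0,0,0],-1],
    [[0,0,-0.0005],[0,0,0],-1],
    [[0,0,0],[0,0,0],-1],
  ],
)

```text
t: 13.17
ee_pos: [435.8, 44.6, 107.5]
orientation: [2.651, 1.685, 0.0]
ft_force: [0.3, -1.3, 5.6]
width: 26.3
grasp_force: 30.0
```

Call:
servo_tool(
  steps=[
    [[0,0,-0.0004],[0,0,0],-1],
    [[0,0,0],[0,0,0],-1],
    [[0,0,-0.0004],[0,0,0],-1],
    [[0,0,0],[0,0,0],-1],
    [[0,0,-0.0004],[0,0,0],-1],
    [[0,0,0],[0,0,0],-1],
    [[0,0,0],[0,0,0],-1],
    [[0,0,0],[0,0,0],-1],
  ],
)

```text
t: 13.83
ee_pos: [435.9, 44.5, 106.5]
orientation: [2.651, 1.685, 0.0]
ft_force: [0.1, -1.5, 4.9]
width: 26.4
grasp_force: 30.0
```

Call:
servo_tool(
  steps=[
    [[0,-0.0003,-0.0004],[0,0,0],-1],
    [[0,0,0],[0,0,0],-1],
    [[0,0,-0.0004],[0,0,0],-1],
    [[0,0,0],[0,0,0],-1],
    [[0,0,-0.0004],[0,0,0],-1],
    [[0,0,0],[0,0,0],-1],
    [[0,0,0],[0,0,0],-1],
    [[0,0,0],[0,0,0],-1],
  ],
)

```text
t: 14.5
ee_pos: [435.9, 44.4, 105.3]
orientation: [-2.651, -1.685, -0.001]
ft_force: [-0.5, -0.6, 6.6]
width: 26.4
grasp_force: 30.0
```

Call:
servo_tool(
  steps=[
    [[0,0,-0.0004],[0,0,0],-1],
    [[0,0,0],[0,0,0],-1],
    [[0,0,-0.0003],[0,0,0],-1],
    [[0,0,0],[0,0,0],-1],
    [[0,0,-0.0003],[0,0,0],-1],
    [[0,0,0],[0,0,0],-1],
    [[0,0,0],[0,0,0],-1],
    [[0,0,0],[0,0,0],-1],
  ],
)

```text
t: 15.17
ee_pos: [435.9, 44.3, 104.3]
orientation: [2.651, 1.685, 0.001]
ft_force: [-0.3, 0.1, 7.0]
width: 26.5
grasp_force: 30.0
```

Call:
servo_tool(
  steps=[
    [[0,0,-0.0004],[0,0,0],-1],
    [[0,0,0],[0,0,0],-1],
    [[0,0,-0.0003],[0,0,0],-1],
    [[0,0,0],[0,0,0],-1],
    [[0,0,-0.0003],[0,0,0],-1],
    [[0,0,0],[0,0,0],-1],
    [[0,0,0],[0,0,0],-1],
    [[0,0,0],[0,0,0],-1],
  ],
)

```text
t: 15.83
ee_pos: [436.0, 44.4, 103.6]
orientation: [2.651, 1.685, 0.001]
ft_force: [-1.9, -0.3, 11.4]
width: 26.5
grasp_force: 30.0
```

Call:
servo_tool(
  steps=[
    [[0,0,-0.0004],[0,0,0],-1],
    [[0,0,0],[0,0,0],-1],
    [[0,0,-0.0003],[0,0,0],-1],
    [[0,0,0],[0,0,0],-1],
    [[0,0,-0.0003],[0,0,0],-1],
    [[0,0,0],[0,0,0],-1],
    [[0,0,0],[0,0,0],-1],
    [[0,0,0],[0,0,0],-1],
  ],
)

```text
t: 16.5
ee_pos: [436.1, 44.4, 103.1]
orientation: [2.651, 1.685, 0.001]
ft_force: [-2.3, -0.3, 18.6]
width: 26.3
grasp_force: 30.0
```

Landing found at TCP z ≈ 103.7. Easing back to about 13 N and starting the clockwise turn, with the grip offset compensated.

Call:
servo_tool(
  steps=[
    [[-0.0003,0,0.0004],[0,0,0],-1],
    [[0,0,0.0003],[0,0,0],-1],
    [[0,0,0],[0,0,0],-1],
    [[0,0,0],[0,0,0],-1],
    [[0.0001,0,0],[0,0,-3],-1],
    [[0.0001,-0.0001,0],[0,0,-3],-1],
    [[0,0,0],[0,0,0],-1],
    [[0,0,0],[0,0,0],-1],
  ],
)

```text
t: 17.17
ee_pos: [436.2, 44.2, 103.4]
orientation: [2.736, 1.544, 0.002]
ft_force: [-0.5, -1.5, 12.0]
width: 26.6
grasp_force: 30.0
```

```bash
cat > st.py <<'E'
from h import *
o=sensors.get_obs();Rt=R.from_rotvec(o['orientation']).as_matrix()
print({k:np.round(o[k],2) for k in('t','ee_pos','ft_force','moment','width')},'yaw',np.degrees(np.arctan2(Rt[1,0],Rt[0,0])).round(1),'q6',o['qpos'][5].round(2))
E
python3 st.py
```

```text
{'t': np.float64(17.17), 'ee_pos': array([436.21,  44.24, 103.43]), 'ft_force': array([-0.47, -1.51, 12.  ]), 'moment': array([-0.33,  0.14,  0.05]), 'width': np.float64(26.65)} yaw 58.9 q6 0.62
```

Call:
servo_tool(
  steps=[
    [[0.0001,0,0],[0,0,-4],-1],
    [[0.0001,-0.0001,0],[0,0,-4],-1],
    [[0.0001,-0.0001,0],[0,0,-4],-1],
    [[0.0001,0,0],[0,0,-4],-1],
    [[0,0,0],[0,0,0],-1],
    [[0,0,0],[0,0,0],-1],
    [[0,0,0],[0,0,0],-1],
    [[0,0,0],[0,0,0],-1],
  ],
)

```text
t: 17.83
ee_pos: [436.8, 43.9, 103.5]
orientation: [2.923, 1.149, 0.002]
ft_force: [-0.4, -3.6, 11.4]
width: 26.5
grasp_force: 30.0
```

```bash
python3 st.py
```

```text
{'t': np.float64(17.83), 'ee_pos': array([436.82,  43.86, 103.46]), 'ft_force': array([-0.35, -3.55, 11.39]), 'moment': array([-0.64,  0.05, -0.02]), 'width': np.float64(26.55)} yaw 42.9 q6 0.9
```

Call:
servo_tool(
  steps=[
    [[0.0001,-0.0003,0],[0,0,-4],-1],
    [[0.0001,-0.0002,0],[0,0,-4],-1],
    [[0.0001,-0.0002,0],[0,0,-4],-1],
    [[0.0001,-0.0002,0],[0,0,-4],-1],
    [[0,-0.0001,0],[0,0,-4],-1],
    [[0,0,0],[0,0,0],-1],
    [[0,0,0],[0,0,0],-1],
    [[0,0,0],[0,0,0],-1],
  ],
)

```text
t: 18.5
ee_pos: [437.3, 42.9, 103.5]
orientation: [3.079, 0.623, 0.003]
ft_force: [0.3, -1.8, 10.8]
width: 26.4
grasp_force: 30.0
```

```bash
python3 st.py
```

```text
{'t': np.float64(18.5), 'ee_pos': array([437.33,  42.92, 103.49]), 'ft_force': array([ 0.31, -1.85, 10.83]), 'moment': array([-0.5 ,  0.02, -0.05]), 'width': np.float64(26.44)} yaw 22.9 q6 1.24
```

Call:
servo_tool(
  steps=[
    [[0,-0.0002,-0.0001],[0,0,-4],-1],
    [[0,-0.0002,-0.0001],[0,0,-4],-1],
    [[0.0001,-0.0002,0],[0,0,-4],-1],
    [[0,-0.0001,0],[0,0,-4],-1],
    [[0,-0.0001,0],[0,0,-4],-1],
    [[0,0,0],[0,0,0],-1],
    [[0,0,0],[0,0,0],-1],
    [[0,0,0],[0,0,0],-1],
  ],
)

```text
t: 19.17
ee_pos: [437.6, 42.0, 103.4]
orientation: [3.14, 0.08, 0.003]
ft_force: [0.3, -3.1, 13.4]
width: 26.3
grasp_force: 30.0
```

```bash
python3 st.py
```

```text
{'t': np.float64(19.17), 'ee_pos': array([437.59,  42.  , 103.43]), 'ft_force': array([ 0.33, -3.13, 13.4 ]), 'moment': array([-0.74,  0.08,  0.  ]), 'width': np.float64(26.34)} yaw 2.9 q6 1.59
```

Call:
servo_tool(
  steps=[
    [[0,-0.0003,0],[0,0,-4],-1],
    [[0,-0.0002,0],[0,0,-4],-1],
    [[0,-0.0002,0],[0,0,-4],-1],
    [[0,0,0],[0,0,-3],-1],
    [[0,0,0],[0,0,0],-1],
    [[0,0,0],[0,0,0],-1],
    [[0,0,0],[0,0,0],-1],
    [[0,0,0],[0,0,0],-1],
  ],
)

```text
t: 19.83
ee_pos: [437.5, 41.2, 103.4]
orientation: [3.124, -0.331, 0.003]
ft_force: [-0.1, -3.2, 12.3]
width: 26.5
grasp_force: 30.0
```

```bash
python3 st.py
```

```text
{'t': np.float64(19.83), 'ee_pos': array([437.5 ,  41.23, 103.43]), 'ft_force': array([-0.08, -3.22, 12.33]), 'moment': array([-0.75,  0.13,  0.02]), 'width': np.float64(26.53)} yaw -12.1 q6 1.85
```

Call:
servo_tool(
  steps=[
    [[0,-0.0003,0],[0,0,-2],-1],
    [[0,-0.0002,0],[0,0,-2],-1],
    [[0,0,0],[0,0,-2],-1],
    [[0,0,0],[0,0,0],-1],
    [[0,0,0],[0,0,0],-1],
    [[0,0,0],[0,0,0],-1],
    [[0,0,0],[0,0,0],-1],
    [[0,0,0],[0,0,0],-1],
  ],
)

```text
t: 20.5
ee_pos: [437.5, 40.9, 103.4]
orientation: [-3.102, 0.494, -0.003]
ft_force: [-0.5, -1.7, 13.6]
width: 26.5
grasp_force: 30.0
```

```bash
python3 st.py
```

```text
{'t': np.float64(20.5), 'ee_pos': array([437.47,  40.85, 103.41]), 'ft_force': array([-0.49, -1.68, 13.63]), 'moment': array([-0.6 ,  0.15,  0.08]), 'width': np.float64(26.51)} yaw -18.1 q6 1.95
```

Call:
servo_tool(
  steps=[
    [[0,-0.0001,0],[0,0,-2],-1],
    [[0,0,0],[0,0,-2],-1],
    [[0,0,0],[0,0,0],-1],
    [[0,0,0],[0,0,0],-1],
    [[0,0,0],[0,0,0],-1],
    [[0,0,0],[0,0,0],-1],
    [[0,0,0],[0,0,0],-1],
    [[0,0,0],[0,0,0],-1],
  ],
)

```text
t: 21.17
ee_pos: [437.4, 40.7, 103.4]
orientation: [-3.083, 0.602, -0.003]
ft_force: [-1.0, -2.9, 14.0]
width: 26.4
grasp_force: 30.0
```

```bash
python3 st.py
```

```text
{'t': np.float64(21.17), 'ee_pos': array([437.37,  40.71, 103.39]), 'ft_force': array([-1.02, -2.85, 13.95]), 'moment': array([-0.68,  0.22,  0.01]), 'width': np.float64(26.36)} yaw -22.1 q6 2.02
```

Call:
servo_tool(
  steps=[
    [[0,-0.0002,0],[0,0,-2],-1],
    [[0,-0.0001,0],[0,0,-2],-1],
    [[0,0,0],[0,0,0],-1],
    [[0,0,0],[0,0,0],-1],
    [[0,0,0],[0,0,0],-1],
    [[0,0,0],[0,0,0],-1],
    [[0,0,0],[0,0,0],-1],
    [[0,0,0],[0,0,0],-1],
  ],
)

```text
t: 21.83
ee_pos: [437.1, 40.5, 103.4]
orientation: [-3.06, 0.71, -0.002]
ft_force: [-2.3, -2.0, 13.7]
width: 26.8
grasp_force: 30.0
```

```bash
python3 st.py
```

```text
{'t': np.float64(21.83), 'ee_pos': array([437.11,  40.54, 103.36]), 'ft_force': array([-2.29, -2.04, 13.69]), 'moment': array([-0.34,  0.4 ,  0.03]), 'width': np.float64(26.78)} yaw -26.1 q6 2.09
```

Call:
servo_tool(
  steps=[
    [[-0.0003,-0.0001,0],[0,0,-2],-1],
    [[0,0,0],[0,0,-2],-1],
    [[0,0,0],[0,0,0],-1],
    [[0,0,0],[0,0,0],-1],
    [[0,0,0],[0,0,0],-1],
    [[0,0,0],[0,0,0],-1],
    [[0,0,0],[0,0,0],-1],
    [[0,0,0],[0,0,0],-1],
  ],
)

```text
t: 22.5
ee_pos: [436.8, 40.5, 103.3]
orientation: [-3.034, 0.816, -0.002]
ft_force: [-1.0, -1.0, 14.4]
width: 26.4
grasp_force: 30.0
```

```bash
python3 st.py
```

```text
{'t': np.float64(22.5), 'ee_pos': array([436.8 ,  40.45, 103.34]), 'ft_force': array([-0.97, -1.04, 14.4 ]), 'moment': array([-0.36,  0.37,  0.03]), 'width': np.float64(26.39)} yaw -30.1 q6 2.16
```

```bash
cat > hex.py <<'E'
from h import *
d=grab('wrist');o=d['obs'];Rt=R.from_rotvec(o['orientation']).as_matrix()
V,U=np.mgrid[220:292,244:312];P=world(d,U,V).reshape(-1,3);T=(P-o['ee_pos'])@Rt
C=d['color'][220:292,244:312].reshape(-1,3).astype(int)
t=T[(C[:,2]-C[:,0]>60)&(np.abs(T[:,1])<16)&(np.abs(T[:,0])<25)&(T[:,2]<3)&(T[:,2]>-38)]
for s in(-1,1):
    g=t[(s*t[:,1]>2)&(s*t[:,1]<10)];p=np.polyfit(g[:,1],g[:,0],1);print(len(g),p.round(2),np.degrees(np.arctan(p[0])).round(1))
E
python3 hex.py
```

```text
490 [ 0.49 12.85] 26.0
476 [-0.66 13.48] -33.4
```

The driver has turned about 94°, so the screw should be at its stop. Letting up gently to test the lock.

Call:
servo_tool(
  steps=[
    [[0,0,0.0005],[0,0,0],-1],
    [[0,0,0.0005],[0,0,0],-1],
    [[0,0,0.0005],[0,0,0],-1],
    [[0,0,0.0005],[0,0,0],-1],
    [[0,0,0],[0,0,0],-1],
    [[0,0,0],[0,0,0],-1],
    [[0,0,0],[0,0,0],-1],
    [[0,0,0],[0,0,0],-1],
  ],
)

```text
t: 23.22
ee_pos: [436.6, 40.5, 104.9]
orientation: [-3.034, 0.816, -0.001]
ft_force: [0.8, -0.3, 7.0]
width: 26.1
grasp_force: 30.0
```

```bash
python3 st.py
```

```text
{'t': np.float64(23.22), 'ee_pos': array([436.63,  40.48, 104.87]), 'ft_force': array([ 0.82, -0.31,  7.02]), 'moment': array([-0.23,  0.02,  0.03]), 'width': np.float64(26.08)} yaw -30.1 q6 2.16
```

Call:
servo_tool(
  steps=[
    [[0,0,0.0004],[0,0,0],-1],
    [[0,0,0.0004],[0,0,0],-1],
    [[0,0,0.0004],[0,0,0],-1],
    [[0,0,0.0004],[0,0,0],-1],
    [[0,0,0],[0,0,0],-1],
    [[0,0,0],[0,0,0],-1],
    [[0,0,0],[0,0,0],-1],
    [[0,0,0],[0,0,0],-1],
  ],
)

```text
t: 23.88
ee_pos: [436.6, 40.5, 106.4]
orientation: [-3.033, 0.816, -0.001]
ft_force: [-0.2, -0.8, 4.6]
width: 26.4
grasp_force: 30.0
```

```bash
python3 st.py
```

```text
{'t': np.float64(23.88), 'ee_pos': array([436.57,  40.53, 106.36]), 'ft_force': array([-0.2 , -0.83,  4.57]), 'moment': array([-0.06, -0.16,  0.06]), 'width': np.float64(26.38)} yaw -30.1 q6 2.16
```

Call:
servo_tool(
  steps=[
    [[0,0,0.0004],[0,0,0],-1],
    [[0,0,0.0003],[0,0,0],-1],
    [[0,0,0.0003],[0,0,0],-1],
    [[0,0,0],[0,0,0],-1],
    [[0,0,0],[0,0,0],-1],
    [[0,0,0],[0,0,0],-1],
    [[0,0,0],[0,0,0],-1],
    [[0,0,0],[0,0,0],-1],
  ],
)

```text
t: 24.55
ee_pos: [436.3, 40.4, 107.2]
orientation: [-3.034, 0.816, -0.0]
ft_force: [2.2, 0.9, -3.5]
width: 26.3
grasp_force: 30.0
```

```bash
python3 st.py
```

```text
{'t': np.float64(24.55), 'ee_pos': array([436.27,  40.45, 107.2 ]), 'ft_force': array([ 2.19,  0.88, -3.5 ]), 'moment': array([ 0.33, -0.63,  0.01]), 'width': np.float64(26.34)} yaw -30.1 q6 2.16
```

Pull-off force is now negative, so the door is locked down without me. Easing the torque off and withdrawing straight up.

Call:
servo_tool(
  steps=[
    [[0.0003,0,0],[0,0,2],-1],
    [[0,0,0],[0,0,1],-1],
    [[0,0,0.001],[0,0,0],-1],
    [[0,0,0.002],[0,0,0],-1],
    [[0,0,0.003],[0,0,0],-1],
    [[0,0,0.02],[0,0,0],-1],
    [[0,0,0.03],[0,0,0],-1],
    [[0,0,0.03],[0,0,0],-1],
  ],
)

```text
t: 25.22
ee_pos: [434.7, 40.2, 193.6]
orientation: [3.053, -0.737, -0.006]
ft_force: [1.1, 0.0, -1.2]
width: 26.3
grasp_force: 30.0
```

Call:
servo_tool(
  steps=[
    [[0,-0.01,0.01],[0,0,0],-1],
    [[0,-0.02,0],[0,0,0],-1],
    [[0,-0.03,0],[0,0,0],-1],
    [[0,-0.03,0],[0,0,0],-1],
    [[0,-0.02,0],[0,0,0],-1],
    [[0,-0.01,0],[0,0,0],-1],
    [[0,0,0],[0,0,0],-1],
    [[0,0,0],[0,0,0],-1],
  ],
)

```text
t: 25.88
ee_pos: [435.9, -79.6, 202.9]
orientation: [-3.053, 0.739, 0.002]
ft_force: [0.8, -0.4, -1.1]
width: 26.5
grasp_force: 30.0
```

```bash
python3 st.py; python3 hex.py; python3 - <<'E'
from h import *
d=grab('top');print(world(d,268,260),[np.median(world(d,u,v)[2]) for u,v in((268,260),(260,255),(262,266),(272,255),(272,266))])
cv2.imwrite('pics/fin1.png',cv2.resize(d['color'][225:295,200:420],None,fx=3.6,fy=3.6,interpolation=cv2.INTER_CUBIC))
V,U=np.mgrid[254:268,262:275];P=world(d,U,V).reshape(-1,3);q=P[np.hypot(P[:,0]-435.5,P[:,1]-42)<8];print('head z',np.median(q[:,2]),len(q))
E
```

```text
{'t': np.float64(25.88), 'ee_pos': array([435.93, -79.63, 202.87]), 'ft_force': array([ 0.83, -0.39, -1.08]), 'moment': array([0.08, 0.02, 0.01]), 'width': np.float64(26.5)} yaw -27.2 q6 1.84
491 [ 0.48 12.87] 25.8
489 [-0.66 13.51] -33.6
[435.74812951  41.27292361  49.50730491] [np.float64(49.50730491230706), np.float64(44.3897720962367), np.float64(46.5012301239791), np.float64(45.64107827539465), np.float64(47.54068707154647)]
head z 51.574600398523955 30
```

The head now sits lower (~51 mm vs 55), so the door is held. Moving over bore_left.

Call:
servo_tool(
  steps=[
    [[-0.002,-0.02,0],[0,0,0],-1],
    [[-0.002,-0.03,0],[0,0,0],-1],
    [[-0.002,-0.03,0],[0,0,0],-1],
    [[-0.002,-0.025,0],[0,0,0],-1],
    [[-0.0018,-0.0173,0],[0,0,0],-1],
    [[0,0,0],[0,0,0],-1],
    [[0,0,-0.02],[0,0,0],-1],
    [[0,0,-0.01],[0,0,0],-1],
  ],
)

```text
t: 26.65
ee_pos: [426.5, -200.6, 172.2]
orientation: [-3.054, 0.736, 0.001]
ft_force: [-1.1, 0.0, -0.4]
width: 26.1
grasp_force: 30.0
```

Call:
servo_tool(
  steps=[
    [[0,0,-0.01],[0,0,0],-1],
    [[0,0,-0.01],[0,0,0],-1],
    [[0,0,-0.01],[0,0,0],-1],
    [[0,0,-0.01],[0,0,0],-1],
    [[0,0,-0.01],[0,0,0],-1],
    [[0,0,0],[0,0,0],-1],
    [[0,0,0],[0,0,0],-1],
    [[0,0,0],[0,0,0],-1],
  ],
)

```text
t: 27.32
ee_pos: [426.9, -202.0, 123.4]
orientation: [3.054, -0.736, 0.0]
ft_force: [-0.6, 0.5, -1.3]
width: 26.2
grasp_force: 30.0
```

```bash
python3 st.py
```

```text
{'t': np.float64(27.32), 'ee_pos': array([ 426.9 , -201.99,  123.38]), 'ft_force': array([-0.57,  0.45, -1.33]), 'moment': array([-0.  , -0.01,  0.01]), 'width': np.float64(26.19)} yaw -27.1 q6 1.58
```

Call:
servo_tool(
  steps=[
    [[-0.0008,0,-0.008],[0,0,0],-1],
    [[0,0,-0.008],[0,0,0],-1],
    [[0,0,-0.003],[0,0,0],-1],
    [[0,0,-0.003],[0,0,0],-1],
    [[0,0,-0.003],[0,0,0],-1],
    [[0,0,-0.005],[0,0,0],-1],
    [[0,0,0],[0,0,0],-1],
    [[0,0,0],[0,0,0],-1],
  ],
)

```text
t: 27.98
ee_pos: [425.8, -201.8, 93.0]
orientation: [-3.054, 0.736, 0.001]
ft_force: [0.7, -0.8, -1.2]
width: 26.7
grasp_force: 30.0
```

```bash
python3 st.py
```

```text
{'t': np.float64(27.98), 'ee_pos': array([ 425.75, -201.83,   92.99]), 'ft_force': array([ 0.68, -0.76, -1.22]), 'moment': array([ 0.06,  0.04, -0.02]), 'width': np.float64(26.73)} yaw -27.1 q6 1.58
```

The blade is inside the bore, with no contact felt. Lowering the rest of the way.

Call:
servo_tool(
  steps=[
    [[0,0,-0.006],[0,0,0],-1],
    [[0,0,-0.006],[0,0,0],-1],
    [[0,0,-0.006],[0,0,0],-1],
    [[0,0,-0.005],[0,0,0],-1],
    [[0,0,-0.003],[0,0,0],-1],
    [[0,0,-0.002],[0,0,0],-1],
    [[0,0,0],[0,0,0],-1],
    [[0,0,0],[0,0,0],-1],
  ],
)

```text
t: 28.65
ee_pos: [426.0, -201.9, 65.2]
orientation: [-3.054, 0.736, 0.0]
ft_force: [-0.0, -0.1, -0.7]
width: 26.4
grasp_force: 30.0
```

```bash
python3 st.py
```

```text
{'t': np.float64(28.65), 'ee_pos': array([ 425.95, -201.91,   65.2 ]), 'ft_force': array([-0.04, -0.12, -0.71]), 'moment': array([0.06, 0.03, 0.02]), 'width': np.float64(26.39)} yaw -27.1 q6 1.58
```

Call:
servo_tool(
  steps=[
    [[0,0,-0.001],[0,0,0],-1],
    [[0,0,-0.001],[0,0,0],-1],
    [[0,0,-0.0005],[0,0,0],-1],
    [[0,0,0],[0,0,0],-1],
    [[0,0,0],[0,0,0],-1],
    [[0,0,0],[0,0,0],-1],
    [[0,0,0],[0,0,0],-1],
    [[0,0,0],[0,0,0],-1],
  ],
)

```text
t: 29.32
ee_pos: [425.9, -201.9, 62.8]
orientation: [3.054, -0.736, 0.0]
ft_force: [0.4, -0.2, -0.8]
width: 26.3
grasp_force: 30.0
```

Call:
servo_tool(
  steps=[
    [[0,0,0],[0,0,0],-0.3],
    [[0,0,0],[0,0,0],-0.2],
    [[0,0,0],[0,0,0],0],
    [[0,0,0],[0,0,0],0.1],
    [[0,0,0],[0,0,0],0.1],
    [[0,0,0],[0,0,0],0.1],
    [[0,0,0],[0,0,0],0.1],
    [[0,0,0],[0,0,0],0.1],
  ],
)

```text
t: 29.98
ee_pos: [426.0, -201.9, 62.8]
orientation: [3.054, -0.736, 0.0]
ft_force: [-0.1, 0.5, 0.7]
width: 48.1
grasp_force: 0.0
```

Call:
servo_tool(
  steps=[
    [[0,0,0.01],[0,0,0],0.1],
    [[0,0,0.02],[0,0,0],0.1],
    [[0,0,0.03],[0,0,0],0.1],
    [[0,0,0.03],[0,0,0],0.1],
    [[0,0,0.03],[0,0,0],0.1],
    [[0,0,0.03],[0,0,0],0.1],
    [[0,0,0.02],[0,0,0],0.1],
    [[0,0,0],[0,0,0],0.1],
  ],
)

```text
t: 30.65
ee_pos: [428.2, -203.0, 237.7]
orientation: [3.052, -0.736, 0.013]
ft_force: [0.2, -0.2, 0.5]
width: 48.4
grasp_force: 0.0
```

Call:
servo_tool(
  steps=[
    [[0,-0.03,0],[0,0,0],0.1],
    [[0,-0.03,0],[0,0,0],0.1],
    [[0,-0.03,0],[0,0,0],0.1],
    [[0,-0.03,0],[0,0,0],0.1],
    [[0,-0.02,0],[0,0,0],0.1],
    [[0,0,0],[0,0,0],0.1],
    [[0,0,0],[0,0,0],0.1],
    [[0,0,0],[0,0,0],0.1],
  ],
)

```text
t: 31.32
ee_pos: [425.3, -340.9, 232.1]
orientation: [-3.053, 0.737, 0.002]
ft_force: [0.8, 0.7, 0.1]
width: 48.3
grasp_force: 0.0
```

```bash
python3 - <<'E'
from h import *
d=grab('top'); s=grab('side');print(d['obs']['t'],d['obs']['ee_pos'])
a=cv2.resize(d['color'][225:295,200:420],(660,210),interpolation=cv2.INTER_CUBIC)
b=cv2.resize(s['color'][120:280,260:380],(285,380),interpolation=cv2.INTER_CUBIC)
cv2.imwrite('pics/fin2.png',np.vstack([a,np.pad(b,((0,0),(0,375),(0,0)))]))
V,U=np.mgrid[254:268,262:275];P=world(d,U,V).reshape(-1,3);q=P[np.hypot(P[:,0]-435.5,P[:,1]-42)<8];print('head z',np.median(q[:,2]))
E
```

```text
31.3167 [ 425.28247319 -340.87407292  232.11378709]
head z 51.20704907260722
```

View pics/fin2.png

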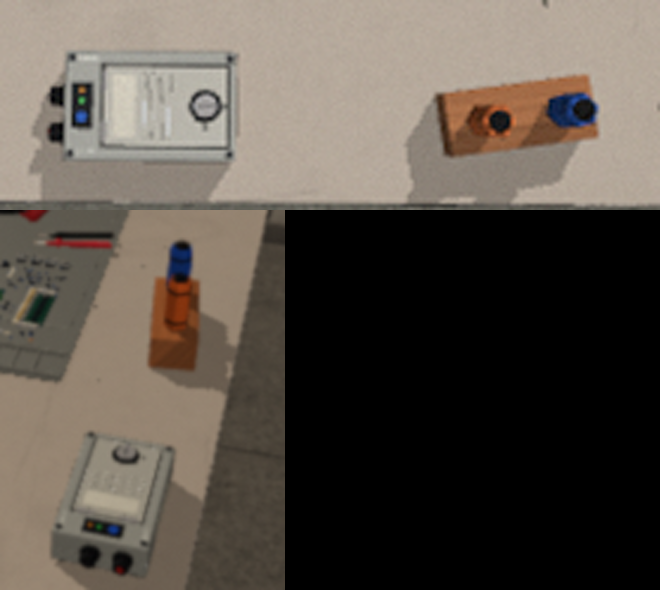

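Both drivers stand upright in the stand (top panel: orange at (493,121), blue at (573,110)), and the slot at (205,105) now lies along the logger with the door down. Handing in.

```bash
python3 -c "
from workcell import close_job
print(close_job())"
```

```text
the job is handed in; nothing more can be done
None
```

I pressed the door down, turned the lock screw clockwise until the door held by itself, put the flat screwdriver back upright in its bore, and handed the job in at about 31 s; the hand-in returned no verdict.

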